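# Make up two vanity kits

## Robot

A 6-joint arm with a two-finger parallel gripper is mounted at the origin on the work surface; the furniture and walls round the work are solid. World frame = base frame: x ahead of the robot, y to its left, z up, the work surface at z = 0. Lengths are in m, angles in degrees, forces in N, time in s.
With the tool pointing down it reaches from about 0.35 to 0.875 m from the base axis. Payload 4.2 kg.
Tool frame: the origin (TCP) lies at the very end of the fingers, on their centre line; the grasp point (between the pads) lies 19 mm behind it; z points along the fingers, x is the direction in which the jaws open and shut, and the axes are right-handed (so a half turn about z gives the same grasp; the last joint's range is limited). The gripper opens to 87 mm and grips with 3 to 60 N. Pads are 19 mm wide; open, the fingers measure 117 mm over their backs; the gripper's body (75 mm by 190 mm) begins 51 mm behind the grasp point.
Start: joints at [80.478, 22.042, 0.453, 0, -68.411, -14.817], TCP at [0.258, 0.569, 0.223] pointing down, gripper open.
Joint ranges: [-179.83, 179.83], [-69.29, 118.12], [-61.27, 80.66], [-181.25, 117.63], [-171.15, -9.14], [-177.46, 177.46]. Speed limits (degrees/s): [159.86, 159.86, 180, 180, 180, 180].

## Interface

Orientations are given as a 3x3 rotation matrix whose columns are the frame's x, y, z axes.
In Python, from station import r gives the robot as it stands.
- The arm moves only by the shell command python3 -m jog 'ROWS' [OPENING]. ROWS is JSON, a list of rows, each a list of 2 entries, a list of its own where there are three numbers: the shift along the tool's x, y, z in m, then the turn, a rotation vector about the tool's x, y, z in units of 5 degrees (1.0 is 5 degrees). A call has exactly 10 rows; each row is the pose to reach, as a shift and turn from the pose commanded when the call began, along the tool's axes at that moment; what a row does not reach only later rows make up. A row lasts 1/12 s, in which the tool goes at most 41.7 mm and 7.16 degrees, less where a joint would pass 70% of its speed; a pose out of reach is approached as far as the arm can. A call with a gripper value outside its range is refused whole. OPENING is the finger opening in m, from 0 to 0.087, set as the call begins (- or left out, the last holds). The fingers move at their own pace and stop on an object; the grip force is fixed at half the most. Time passes only in rows, so rows that repeat a pose let the fingers close, or fill a call up. It gives the time, the measured TCP pose, the force and the opening at its end, in the units of the state.
- r.sense(): the state, without advancing time (a new reading comes with each control period).
- r.capture(name): name is "scene" or "side" or "wrist"; returns (picture, depth): 420x560x3 uint8, blue, green, red; 420x560 float32, m along the optical axis (not along the pixel's ray), 0 where there is no reading.
- r.calibration(name): a dict with "fx", "fy", "cx", "cy" (pixels), "k1" (the pictures are not rectified: a ray, as slopes to the right and down, at radius r is drawn at 1 + k1 r^2 times it, then the intrinsics apply), "R" (3x3) and "t" (3): a world point X has camera coordinates R X + t; the wrist camera has in their place "tool_from_camera" (4x4, takes a point from camera to tool coordinates, whose origin is the TCP and whose axes are the tool frame's). Camera axes: x right, y down, z forward; pixel columns grow to the right and rows downward; lengths in m; the calibration is good to about 2 mm. A picture is of the moment at which its call begins: read the wrist's pose just before it. calibration takes no time and is no camera call.
- r.finish_job(): hands the job in, once; it reports no verdict.
Trained networks look in the newest picture that a camera, given by its name, has taken for a name from the list of things; names that differ only in an ending like _2 or _b are one class to them, and where a whole thing is asked for, a point or a joint stands for the part that bears it (a point fixed in the world has none). Each returns a list of dicts, best first, with "confidence" (0 to 1); they miss things now and then, are a little off and sometimes report something else, mostly with a low value. They report only what shows in the picture. A call takes as long as a camera call.
- r.cut_out(query, camera): "region" (420x560 bool, what is visible of it) and "uv" ([column, row] in pixels, amid what is visible of it).
The state is a dict: "time_s": time; "joints": joint angles; "joint_velocities": joint speeds; "effort": joint torques, N m; "tcp_pos": TCP position; "ee_rot": TCP orientation; "wrist_force": force on the tool from outside, world axes, zero at the start; "moment": the same for the moment, N m; "gripper_width": opening from 0.0 (shut) to 1.0 (fully open).
Only numpy, scipy, OpenCV 4.12 (cv2) and the standard library are available. Lean on these libraries where they do the work, as an engineer would, in place of code of your own. Each camera call takes 0.05 s, during which the arm holds its last target.

## Task

Make up the two vanity kits from the stock on the worktop: the long tray gets the perfume bottle in its middle cell, with the nail polish in one end cell and a balm tin in the other; the short tray gets the other balm tin in one cell and the stubby pot in the other. Stand every item upright on the floor of its cell, near the cell's middle, one item to a cell, and leave the lipstick and the compact standing where they are.

Things in the scene. Friction and masses are not known exactly. Their poses are not given: they have to be found in the camera images.
- long_tray: Long kit tray, 214 x 74 mm, one row of three equal square cells, each 66 mm square inside, centred at x = -70, 0 and +70 mm, y = 0 of its frame. Plain light-wood tray, fixed to the worktop. Origin at the centre of its underside, x along the row of cells, z up. Whole height (rims and dividers alike) 12 mm; walls, dividers and floor 4 mm thick, so the cell floor is 4 mm above the worktop.
- short_tray: Short kit tray, 144 x 74 mm, one row of two equal square cells, each 66 mm square inside, centred at x = -35 and +35 mm, y = 0 of its frame. Plain light-wood tray, fixed to the worktop. Origin at the centre of its underside, x along the row of cells, z up. Whole height (rims and dividers alike) 12 mm; walls, dividers and floor 4 mm thick, so the cell floor is 4 mm above the worktop.
- tin_1: One of two identical round balm tins: pale grey body, pink lid, 43 mm diameter, 31 mm high, about 50 g, sides straight (lid 0.5 mm proud above z = 20 mm). Stands upright, loose; origin at the centre of its underside, z up. Either tin may go to either kit.
- tin_2: One of two identical round balm tins: pale grey body, pink lid, 43 mm diameter, 31 mm high, about 50 g, sides straight (lid 0.5 mm proud above z = 20 mm). Stands upright, loose; origin at the centre of its underside, z up. Either tin may go to either kit.
- perfume_bottle: Square perfume bottle, 26 x 26 mm glass body up to z = 46 mm (sides along its x and y), above it a round black cap 19 mm wide up to 72 mm; about 90 g. Stands upright, loose; origin at the centre of its underside, z up.
- polish_bottle: Nail polish bottle: small rounded bottle 24 mm wide up to z = 31 mm, above it a round slim black cap 12 mm in diameter up to z = 63 mm, which can be gripped; about 30 g. Stands upright, loose; origin at the centre of its underside, z up.
- stubby_pot: Stubby round pot: plain cylinder 26 mm in diameter (lid 25.6, base 25 mm), 55 mm high, dark base, red lid above z = 33 mm; about 50 g. Stands upright, loose; origin at the centre of its underside, z up.
- slim_lipstick: Lipstick, slim round stick 18 mm in diameter, 71 mm high, dark base, tan cap; 22 g, easily knocked over. Belongs to neither kit. Stands upright, loose; origin at the centre of its underside, z up.
- flat_compact: Flat dark round powder compact, 46 mm in diameter, 13 mm high. Belongs to neither kit. Lies flat, loose; origin at the centre of its underside, z up.

How it is judged:
By the outcome, as a careful person would: the job done as asked, in the order asked, and still so for the second after the job is handed in, with the robot touching nothing.
It also fails if it takes over 128 s, if anything falls off the work surface, if the arm or the gripper's body presses on something with over 40 N, if the wrist force passes 120 N, or if a joint passes its speed limit or range.

## Working session

There is one attempt and no reset: what is moved stays moved. The work goes in short steps, Python scripts to look and compute and a shell command to move; the robot and the scene stay as the last step left them, time stands still between calls to the robot, and variables do not carry over. Pictures are saved under pics/ and viewed, and the job is handed in when it is done.

```bash
ls; mkdir -p pics; python3 - <<'E'
from station import r
import cv2,numpy as np
s=r.sense();print({k:np.round(v,3).tolist() for k,v in s.items()})
for n in("scene","side","wrist"):
    p,d=r.capture(n);cv2.imwrite(f"pics/{n}0.png",p);np.save(f"pics/{n}0.npy",d)
    print(n,r.calibration(n))
E
```

```text
pics
{'time_s': 0.0, 'joints': [80.479, 22.093, 0.379, -0.026, -68.41, -14.817], 'joint_velocities': [-0.05, 0.08, -0.044, 0.121, -0.036, -0.034], 'effort': [-0.0, -39.067, 18.741, 4.22, 0.011, -0.0], 'tcp_pos': [0.257, 0.569, 0.221], 'ee_rot': [[-0.412, -0.911, -0.001], [-0.911, 0.412, -0.002], [0.002, -0.0, -1.0]], 'wrist_force': [0.234, 0.271, 0.758], 'moment': [0.037, 0.003, 0.014], 'gripper_width': 1.002}
scene {'fx': 536.1328371578651, 'fy': 536.1328371578651, 'cx': 286.5841639260174, 'cy': 214.3911233113847, 'k1': -0.11364595223131603, 'R': array([[ 0.62052416, -0.78417317,  0.00471172],
       [-0.48639715, -0.38959007, -0.7820725 ],
       [ 0.61511591,  0.48300311, -0.62316965]]), 't': array([-0.29510192,  0.26330504,  0.84993962])}
side {'fx': 418.3157223299352, 'fy': 418.3157223299352, 'cx': 275.9239253655984, 'cy': 210.5554856529464, 'k1': 0.008519126947215582, 'R': array([[-0.94091954, -0.33847979, -0.01009225],
       [-0.21961788,  0.63264561, -0.74264899],
       [ 0.25775649, -0.69655651, -0.66960483]]), 't': array([0.47831426, 0.14494331, 0.94421506])}
wrist {'fx': 349.9404546642447, 'fy': 349.9404546642447, 'cx': 278.2496396698336, 'cy': 200.28623162572964, 'k1': 0.005917667922156776, 'tool_from_camera': array([[ 9.99999884e-01, -2.47451718e-04, -4.13033269e-04,
        -3.64048872e-04],
       [ 3.55477333e-04,  9.58023107e-01,  2.86690775e-01,
        -7.80530318e-02],
       [ 3.24753290e-04, -2.86690889e-01,  9.58023084e-01,
        -1.62139010e-01],
       [ 0.00000000e+00,  0.00000000e+00,  0.00000000e+00,
         1.00000000e+00]])}
```

View pics/scene0.png

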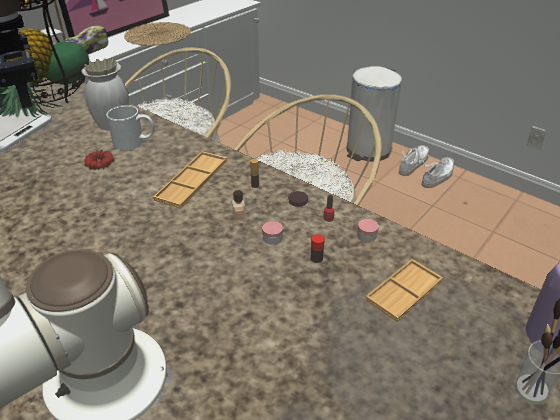

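View pics/side0.png

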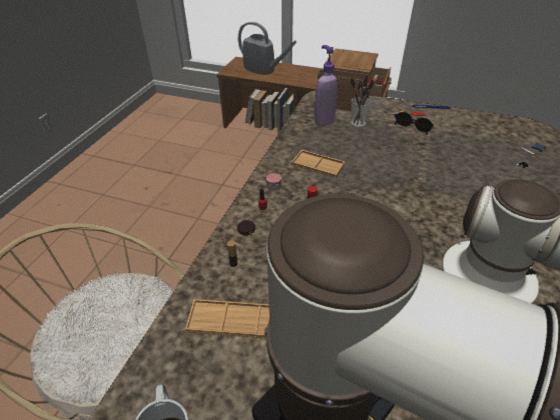

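View pics/wrist0.png

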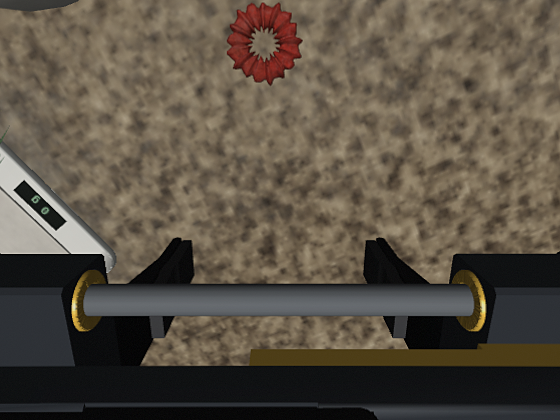

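```bash
cat > h.py <<'E'
from station import r
import cv2,numpy as np
def K(c): return np.array([[c['fx'],0,c['cx']],[0,c['fy'],c['cy']],[0,0,1.]]),np.array([c['k1'],0,0,0,0.])
def cam(n,s=None):
    c=r.calibration(n)
    if n=='wrist':
        s=s or r.sense(); T=np.eye(4);T[:3,:3]=s['ee_rot'];T[:3,3]=s['tcp_pos'];W=T@c['tool_from_camera']
        return c,W[:3,:3],W[:3,3]
    R=np.array(c['R']);return c,R.T,-R.T@np.array(c['t'])
def rays(c,uv):
    k,d=K(c);return np.c_[cv2.undistortPoints(np.array(uv,float).reshape(-1,1,2),k,d).reshape(-1,2),np.ones(len(uv))]
def cloud(c,R,t,d,mask):
    v,u=np.nonzero(mask&(d>0));x=rays(c,np.c_[u,v])*d[v,u][:,None]
    return x@R.T+t,np.c_[u,v]
def onplane(c,R,t,uv,z):
    w=rays(c,uv)@R.T;return t+w*((z-t[2])/w[:,2])[:,None]
E
python3 - <<'E'
from h import *
p,d=r.capture('scene');C=cam('scene')
for q in "long_tray short_tray tin_1 perfume_bottle polish_bottle stubby_pot slim_lipstick flat_compact".split():
    for o in r.cut_out(q,'scene')[:3]:
        P,uv=cloud(*C,d,o['region'])
        if len(P)==0: print(q,'none');continue
        P=P[P[:,2]>-.02]
        print(q,round(o['confidence'],2),o['uv'],len(P),'med',np.median(P,0).round(3),'lo',np.percentile(P,3,0).round(3),'hi',np.percentile(P,97,0).round(3))
E
```

```text
long_tray 0.98 [189.5, 179.3] 1890 med [0.468 0.293 0.005] lo [0.374 0.239 0.   ] hi [0.579 0.343 0.013]
long_tray 0.54 [271.7, 234.8] 431 med [0.428 0.    0.028] lo [ 0.414 -0.015 -0.001] hi [0.473 0.034 0.033]
short_tray 0.71 [402.0, 288.7] 2455 med [ 0.47  -0.284  0.004] lo [ 0.402 -0.324  0.   ] hi [ 0.543 -0.245  0.012]
tin_1 0.75 [272.3, 231.9] 422 med [ 0.427 -0.001  0.028] lo [ 0.414 -0.015  0.001] hi [0.451 0.021 0.033]
tin_1 0.74 [367.9, 231.6] 409 med [ 0.555 -0.149  0.028] lo [ 0.544 -0.165  0.002] hi [ 0.581 -0.128  0.032]
perfume_bottle 0.87 [234.7, 205.8] 378 med [0.433 0.098 0.037] lo [0.423 0.087 0.   ] hi [0.457 0.14  0.073]
polish_bottle 0.77 [332.2, 207.9] 200 med [ 0.557 -0.051  0.026] lo [ 0.55  -0.059  0.001] hi [ 0.592 -0.031  0.061]
polish_bottle 0.22 [253.4, 175.2] 173 med [0.549 0.154 0.043] lo [0.545 0.149 0.006] hi [0.556 0.164 0.071]
stubby_pot 0.56 [317.3, 248.3] 341 med [ 0.434 -0.107  0.037] lo [ 0.429 -0.115  0.003] hi [ 0.45  -0.094  0.056]
slim_lipstick 0.71 [252.1, 172.3] 190 med [0.549 0.154 0.044] lo [0.545 0.149 0.006] hi [0.559 0.165 0.071]
slim_lipstick 0.52 [332.5, 206.2] 202 med [ 0.557 -0.051  0.026] lo [ 0.55  -0.059  0.001] hi [ 0.566 -0.041  0.061]
flat_compact 0.55 [300.6, 198.6] 257 med [0.566 0.04  0.011] lo [0.549 0.022 0.001] hi [0.59  0.061 0.014]
```

```bash
cat >> h.py <<'E'
from scipy.spatial.transform import Rotation as Ro
def goto(x,y,z,ang=-90):
    """ang: world angle of tool x; tool down"""
    s=r.sense();R=np.array(s['ee_rot']);U,_,V=np.linalg.svd(R);R=U@V
    a=np.radians(ang);X=np.array([np.cos(a),np.sin(a),0]);Z=np.array([0,0,-1.]);T=np.c_[X,np.cross(Z,X),Z]
    if T[:,0]@R[:,0]<0: T[:,:2]*=-1
    d=R.T@(np.array([x,y,z])-s['tcp_pos']);w=np.degrees(Ro.from_matrix(R.T@T).as_rotvec())/5
    print('shift',d.round(4).tolist(),'turn',w.round(3).tolist(),'dist',np.linalg.norm(d).round(3),'t',round(s['time_s'],2),'j',np.round(s['joints'],0))
E
python3 -c "
from h import *
goto(.42,.2,.25)"
```

```text
shift [0.2696, -0.3003, -0.0275] turn [0.0, -0.0, -4.868] dist 0.405 t 0.6 j [ 80.  22.   0.  -0. -68. -15.]
```

```bash
python3 -m jog '[[[0.027,-0.03,-0.003],[0,0,-0.49]],[[0.054,-0.06,-0.006],[0,0,-0.97]],[[0.081,-0.09,-0.009],[0,0,-1.46]],[[0.108,-0.12,-0.011],[0,0,-1.95]],[[0.135,-0.15,-0.014],[0,0,-2.43]],[[0.17,-0.19,-0.017],[0,0,-3.1]],[[0.2,-0.225,-0.02],[0,0,-3.8]],[[0.235,-0.26,-0.024],[0,0,-4.3]],[[0.26,-0.285,-0.0275],[0,0,-4.7]],[[0.27,-0.3,-0.0275],[0,0,-4.87]]]'
python3 - <<'E'
from h import *
s=r.sense();print(np.round(s['tcp_pos'],4),np.round(s['ee_rot'],3).tolist())
p,d=r.capture('wrist');cv2.imwrite("pics/w1.png",p)
E
```

```text
time_s: 1.43
tcp_pos: [0.4198, 0.1974, 0.251]
ee_rot: [[0.002, -1.0, 0.001], [-1.0, -0.002, 0.001], [-0.001, -0.001, -1.0]]
wrist_force: [0.6, 0.9, 0.1]
gripper_width: 1.002
[0.4198 0.1974 0.251 ] [[0.002, -1.0, 0.001], [-1.0, -0.002, 0.001], [-0.001, -0.001, -1.0]]
```

View pics/w1.png

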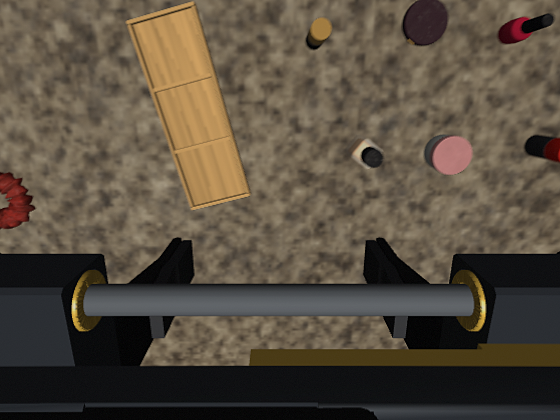

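```bash
cat > loc.py <<'E'
from h import *
Q={'tin_1':(.031,.0215),'perfume_bottle':(.072,.0095),'polish_bottle':(.063,.006),'stubby_pot':(.055,.0128),'slim_lipstick':(.071,.009),'flat_compact':(.013,.023)}
def look(names,camn='wrist'):
    s=r.sense();p,d=r.capture(camn);C=cam(camn,s);out={}
    for q in names:
        for o in r.cut_out(q,camn)[:3]:
            if o['confidence']<.4: continue
            P,uv=cloud(*C,d,o['region'])
            if len(P)<20: print(q,'few');continue
            if 'tray' in q:
                m=o['region'].astype(np.uint8);m=cv2.morphologyEx(m,cv2.MORPH_OPEN,np.ones((5,5)))
                v,u=np.nonzero(m);W=onplane(*C,np.c_[u,v],.012)[:,:2]
                rc=cv2.minAreaRect((W*1000).astype(np.float32));(cx,cy),(w,h),a=rc
                if w<h: w,h,a=h,w,a+90
                print(q,round(o['confidence'],2),'c',round(cx,1),round(cy,1),'wh',round(w,1),round(h,1),'ang',round(a,1))
            else:
                zt,rad=Q[q];top=P[:,2]>zt-.005
                W=onplane(*C,uv[top],zt)[:,:2]
                if len(W)<5: print(q,'notop',P[:,2].max());continue
                (cx,cy),R=cv2.minEnclosingCircle((W*1000).astype(np.float32))
                print(q,round(o['confidence'],2),np.round(o['uv']),'mean',(W.mean(0)*1000).round(1),'circ',round(cx,1),round(cy,1),'R',round(R,1),'exp',rad*1000,'ztop',P[top,2].mean().round(4),len(W))
    return s,p,d,C
E
python3 - <<'E'
from loc import *
look(['long_tray']+list(Q))
look(list(Q)+['short_tray','long_tray'],'scene')
E
```

```text
long_tray 0.67 c 478.0 295.1 wh 214.1 75.9 ang 14.3
tin_1 0.91 [444. 153.] mean [435.2   9.9] circ 435.4 9.9 R 22.2 exp 21.5 ztop 0.0308 1213
perfume_bottle 0.92 [360. 154.] mean [439.1 106.3] circ 439.0 106.4 R 10.0 exp 9.5 ztop 0.0719 305
polish_bottle 0.76 [515.  28.] mean [562.8 -42. ] circ 562.6 -42.0 R 6.4 exp 6.0 ztop 0.0614 160
stubby_pot 0.96 [541. 145.] mean [441.3 -89.7] circ 442.1 -92.8 R 11.7 exp 12.8 ztop 0.0538 173
slim_lipstick 0.63 [310.  36.] mean [554.4 161.8] circ 554.4 161.9 R 9.7 exp 9.0 ztop 0.071 385
flat_compact 0.87 [416.  25.] mean [571.7  48.3] circ 570.6 48.0 R 23.0 exp 23.0 ztop 0.0125 1567
flat_compact 0.64 [514.  28.] mean [565.1 -54.9] circ 566.2 -57.3 R 26.2 exp 23.0 ztop 0.0354 897
tin_1 0.61 [366. 230.] mean [ 561.6 -146.4] circ 561.3 -147.3 R 23.6 exp 21.5 ztop 0.0297 234
perfume_bottle 0.57 [235. 210.] mean [436.3 100.5] circ 437.3 100.5 R 11.0 exp 9.5 ztop 0.071 44
polish_bottle 0.49 [331. 207.] mean [557.8 -50.2] circ 557.3 -52.2 R 7.2 exp 6.0 ztop 0.0606 12
stubby_pot 0.59 [318. 248.] mean [ 439.  -103.9] circ 438.6 -103.9 R 14.9 exp 12.8 ztop 0.0539 105
slim_lipstick 0.53 [253. 175.] mean [550.2 154.5] circ 549.7 154.0 R 9.0 exp 9.0 ztop 0.0701 25
flat_compact 0.61 [300. 199.] mean [567.5  41. ] circ 567.2 40.5 R 24.9 exp 23.0 ztop 0.0118 207
short_tray 0.96 c 468.7 -285.6 wh 155.1 79.8 ang 173.4
long_tray 0.58 c 473.3 288.0 wh 224.9 82.3 ang 14.4
long_tray 0.46 c 571.0 -141.9 wh 70.8 40.5 ang 32.4
```

```bash

python3 - <<'E'
from loc import *
s=r.sense();print(s['time_s'],np.round(s['tcp_pos'],4),np.round(s['joint_velocities'],2))
look(['long_tray','tin_1','perfume_bottle','slim_lipstick'])
E
```

```text
2.3333 [0.4196 0.1999 0.25  ] [-0.24 -0.03 -0.08 -0.02  0.02 -0.03]
long_tray 0.6 c 478.2 295.1 wh 214.5 76.8 ang 14.2
tin_1 0.8 [451. 153.] mean [435.2  10.1] circ 435.2 10.6 R 22.0 exp 21.5 ztop 0.0308 1204
perfume_bottle 0.73 [365. 152.] mean [439.2 106.4] circ 439.1 106.5 R 10.0 exp 9.5 ztop 0.0718 303Traceback (most recent call last):
  File "<stdin>", line 3, in <module>
  File "loc.py", line 18, in look
    W=onplane(*C,uv[top],zt)[:,:2]
      ~~~~~~~^^^^^^^^^^^^^^^
  File "h.py", line 16, in onplane
    w=rays(c,uv)@R.T;return t+w*((z-t[2])/w[:,2])[:,None]
      ~~~~^^^^^^
  File "h.py", line 11, in rays
    k,d=K(c);return np.c_[cv2.undistortPoints(np.array(uv,float).reshape(-1,1,2),k,d).reshape(-1,2),np.ones(len(uv))]
                          ~~~~~~~~~~~~~~~~~~~^^^^^^^^^^^^^^^^^^^^^^^^^^^^^^^^^^^^^^^^
cv2.error: OpenCV(4.12.0) /io/opencv/modules/calib3d/src/undistort.dispatch.cpp:347: error: (-215:Assertion failed) CV_IS_MAT(_src) && CV_IS_MAT(_dst) && (_src->rows == 1 || _src->cols == 1) && (_dst->rows == 1 || _dst->cols == 1) && _src->cols + _src->rows - 1 == _dst->rows + _dst->cols - 1 && (CV_MAT_TYPE(_src->type) == CV_32FC2 || CV_MAT_TYPE(_src->type) == CV_64FC2) && (CV_MAT_TYPE(_dst->type) == CV_32FC2 || CV_MAT_TYPE(_dst->type) == CV_64FC2) in function 'cvUndistortPointsInternal'
```

```bash
sed -i 's/if len(P)<20: print/if len(P)<20 or ("tray" not in q and (P[:,2]>Q[q][0]-.005).sum()<5): print/' loc.py
python3 - <<'E'
from loc import *
look(['long_tray','short_tray']+list(Q),'side')
goto(.40,.106,.15,-76)
E
```

```text
long_tray 0.6 c 478.3 297.6 wh 215.7 80.0 ang 14.3
short_tray 0.56 c 452.2 -272.3 wh 101.4 87.1 ang 171.5
tin_1 0.6 [299. 227.] mean [437.   11.8] circ 437.4 12.8 R 23.1 exp 21.5 ztop 0.0312 167
perfume_bottle 0.81 [290. 249.] mean [440.5 106.6] circ 440.4 106.9 R 11.8 exp 9.5 ztop 0.0719 58
stubby_pot 0.7 [311. 194.] mean [444.3 -98. ] circ 443.1 -97.6 R 16.1 exp 12.8 ztop 0.0548 60
slim_lipstick 0.56 [229. 254.] mean [555.6 164. ] circ 556.4 164.3 R 9.8 exp 9.0 ztop 0.0707 42
flat_compact 0.8 [245. 229.] mean [572.7  48.1] circ 571.2 47.2 R 25.1 exp 23.0 ztop 0.0133 192
shift [0.0938, 0.0197, 0.1001] turn [-0.001, 0.0, -2.798] dist 0.139 t 2.98 j [ 46.   5. -18.   0. -67.  44.]
```

```bash
python3 - <<'E'
from loc import *
goto(.439,.1065,.15,-76)
E
```

```text
shift [0.0933, -0.0193, 0.1001] turn [-0.001, 0.0, -2.798] dist 0.138 t 2.98 j [ 46.   5. -18.   0. -67.  44.]
```

```bash
python3 -m jog '[[[0.013,-0.003,0.014],[0,0,-0.4]],[[0.026,-0.006,0.028],[0,0,-0.8]],[[0.04,-0.009,0.044],[0,0,-1.2]],[[0.055,-0.012,0.06],[0,0,-1.7]],[[0.07,-0.015,0.076],[0,0,-2.2]],[[0.082,-0.017,0.088],[0,0,-2.5]],[[0.09,-0.019,0.096],[0,0,-2.7]],[[0.0933,-0.0193,0.1],[0,0,-2.8]],[[0.0933,-0.0193,0.1],[0,0,-2.8]],[[0.0933,-0.0193,0.1],[0,0,-2.8]]]' 0.055
python3 - <<'E'
from loc import *
s,p,d,C=look(['perfume_bottle'])
cv2.imwrite('pics/w2.png',p)
goto(.439,.1065,.048,-76)
E
```

```text
time_s: 3.82
tcp_pos: [0.4393, 0.1067, 0.1504]
ee_rot: [[0.242, -0.97, 0.001], [-0.97, -0.242, 0.0], [0.0, -0.001, -1.0]]
wrist_force: [0.3, 0.3, 0.1]
gripper_width: 0.63
perfume_bottle 0.67 [280. 198.] mean [439.8 105.7] circ 439.8 105.5 R 9.8 exp 9.5 ztop 0.0719 527
shift [0.0006, 0.0008, 0.1028] turn [-0.019, 0.004, 0.007] dist 0.103 t 3.92 j [ 34.   9. -29.   0. -52.  70.]
```

View pics/w2.png

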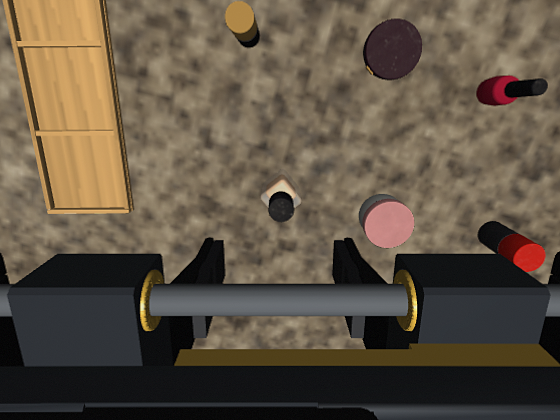

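```bash
python3 -m jog '[[[0.001,0,0.01],[0,0,0]],[[0.001,0,0.025],[0,0,0]],[[0.001,0,0.045],[0,0,0]],[[0.001,0,0.065],[0,0,0]],[[0.001,0,0.082],[0,0,0]],[[0.001,0,0.093],[0,0,0]],[[0.001,0,0.1],[0,0,0]],[[0.001,0,0.1025],[0,0,0]],[[0.001,0,0.1025],[0,0,0]],[[0.001,0,0.1025],[0,0,0]]]' && python3 -m jog '[[[0,0,0],[0,0,0]],[[0,0,0],[0,0,0]],[[0,0,0],[0,0,0]],[[0,0,0],[0,0,0]],[[0,0,0],[0,0,0]],[[0,0,0],[0,0,0]],[[0,0,-0.005],[0,0,0]],[[0,0,-0.025],[0,0,0]],[[0,0,-0.05],[0,0,0]],[[0,0,-0.06],[0,0,0]]]' 0.0
```

```text
time_s: 4.75
tcp_pos: [0.4398, 0.1061, 0.0482]
ee_rot: [[0.243, -0.97, 0.001], [-0.97, -0.243, 0.001], [-0.0, -0.002, -1.0]]
wrist_force: [-0.1, -0.0, -0.5]
gripper_width: 0.637
time_s: 5.58
tcp_pos: [0.4405, 0.1061, 0.1103]
ee_rot: [[0.243, -0.97, 0.004], [-0.97, -0.243, 0.002], [-0.001, -0.004, -1.0]]
wrist_force: [0.9, -0.1, -0.3]
gripper_width: 0.206
```

```bash
python3 -c "
from h import *
goto(.4785,.296,.105,-75.8)"
```

```text
shift [-0.1749, -0.0829, 0.0057] turn [-0.046, 0.008, -0.03] dist 0.194 t 5.58 j [ 34.  12. -32.   0. -45.  70.]
```

```bash
python3 -m jog '[[[-0.008,-0.004,0],[0,0,0]],[[-0.025,-0.012,0],[0,0,0]],[[-0.05,-0.024,0],[0,0,0]],[[-0.08,-0.038,0],[0,0,0]],[[-0.11,-0.052,0],[0,0,0]],[[-0.138,-0.065,0],[0,0,0]],[[-0.158,-0.075,0.003],[0,0,0]],[[-0.17,-0.081,0.005],[0,0,0]],[[-0.175,-0.083,0.006],[0,0,-0.03]],[[-0.175,-0.083,0.006],[0,0,-0.03]]]'
python3 - <<'E'
from loc import *
s,p,d,C=look(['long_tray','perfume_bottle'])
cv2.imwrite('pics/w3.png',p)
goto(.4785,.296,.053,-75.8)
p,d=r.capture('side');cv2.imwrite('pics/s3.png',p)
E
```

```text
time_s: 6.42
tcp_pos: [0.4767, 0.2957, 0.1002]
ee_rot: [[0.246, -0.969, -0.002], [-0.969, -0.246, -0.002], [0.001, 0.002, -1.0]]
wrist_force: [-0.0, -0.4, -1.4]
gripper_width: 0.208
long_tray 0.82 c 478.2 296.1 wh 212.3 73.8 ang 14.4
perfume_bottle 0.68 [279. 241.] mean [469.4 294.7] circ 469.2 293.9 R 25.9 exp 9.5 ztop 0.1028 2974
shift [-0.0015, -0.0022, 0.0483] turn [0.016, -0.008, -0.02] dist 0.048 t 6.57 j [ 48.  23. -18.  -0. -50.  56.]
```

View pics/w3.png

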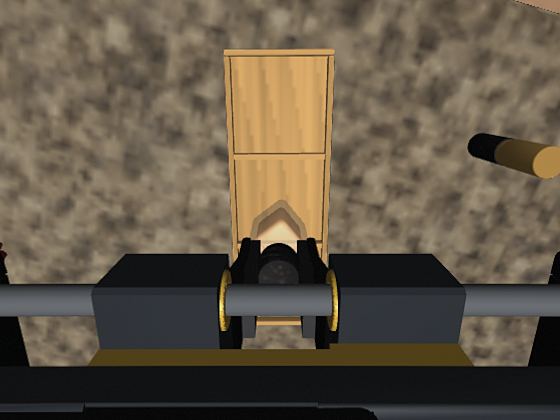

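View pics/s3.png

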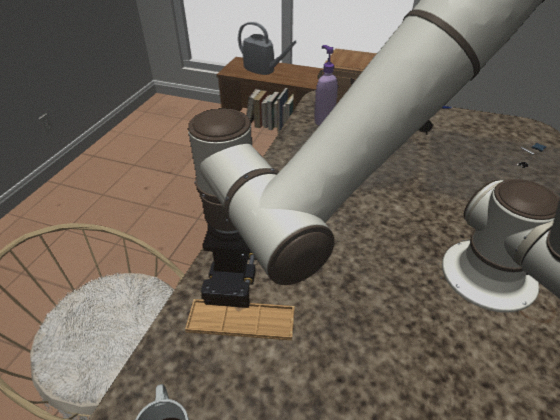

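```bash
python3 -m jog '[[[-0.0015,-0.0022,0.008],[0,0,0]],[[-0.0015,-0.0022,0.018],[0,0,0]],[[-0.0015,-0.0022,0.028],[0,0,0]],[[-0.0015,-0.0022,0.035],[0,0,0]],[[-0.0015,-0.0022,0.04],[0,0,0]],[[-0.0015,-0.0022,0.043],[0,0,0]],[[-0.0015,-0.0022,0.0455],[0,0,0]],[[-0.0015,-0.0022,0.0475],[0,0,0]],[[-0.0015,-0.0022,0.0485],[0,0,0]],[[-0.0015,-0.0022,0.0485],[0,0,0]]]' && python3 -m jog '[[[0,0,0],[0,0,0]],[[0,0,0],[0,0,0]],[[0,0,0],[0,0,0]],[[0,0,0],[0,0,0]],[[0,0,0],[0,0,0]],[[0,0,-0.005],[0,0,0]],[[0,0,-0.015],[0,0,0]],[[0,0,-0.035],[0,0,0]],[[0,0,-0.065],[0,0,0]],[[0,0,-0.095],[0,0,0]]]' 0.055
python3 - <<'E'
from loc import *
s,p,d,C=look(['long_tray','perfume_bottle'])
cv2.imwrite('pics/w4.png',p)
look(['perfume_bottle'],'side')
goto(.5628,-.042,.15,-75.8)
E
```

```text
time_s: 7.45
tcp_pos: [0.4794, 0.2976, 0.0537]
ee_rot: [[0.245, -0.97, 0.001], [-0.97, -0.245, 0.0], [-0.0, -0.001, -1.0]]
wrist_force: [-1.0, -1.5, 2.6]
gripper_width: 0.206
time_s: 8.28
tcp_pos: [0.4788, 0.297, 0.1494]
ee_rot: [[0.245, -0.97, -0.001], [-0.97, -0.245, -0.001], [0.001, 0.001, -1.0]]
wrist_force: [0.5, 1.0, 0.7]
gripper_width: 0.623
long_tray 0.84 c 483.8 297.2 wh 200.8 75.2 ang 14.6
perfume_bottle 0.66 [277. 196.] mean [479.8 298. ] circ 479.8 298.3 R 10.5 exp 9.5 ztop 0.0754 580
perfume_bottle 0.83 [240. 311.] mean [481.5 297.3] circ 481.1 297.0 R 12.1 exp 9.5 ztop 0.0753 85
shift [0.3495, 0.0014, -0.0018] turn [-0.001, 0.007, -0.011] dist 0.35 t 8.53 j [ 48.  20. -14.  -0. -56.  56.]
```

View pics/w4.png

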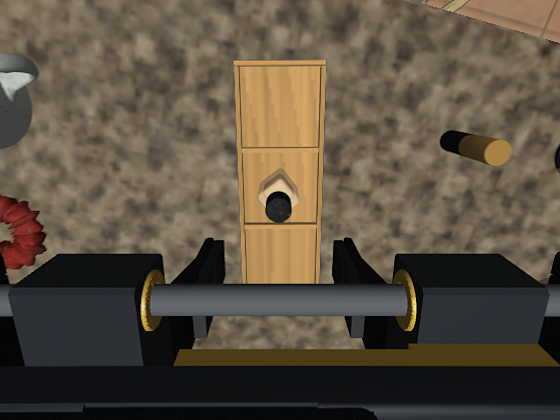

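```bash
python3 -m jog '[[[0.02,0,0],[0,0,0]],[[0.055,0,0],[0,0,0]],[[0.095,0,0],[0,0,0]],[[0.135,0,0],[0,0,0]],[[0.175,0,0],[0,0,0]],[[0.215,0,0],[0,0,0]],[[0.255,0,0],[0,0,0]],[[0.295,0.001,-0.002],[0,0,0]],[[0.33,0.001,-0.002],[0,0,0]],[[0.3495,0.0014,-0.002],[0,0,0]]]' 0.04
python3 - <<'E'
from loc import *
s,p,d,C=look(['polish_bottle','tin_1','stubby_pot','short_tray'])
cv2.imwrite('pics/w5.png',p)
s,p,d,C=look(['polish_bottle','tin_1','stubby_pot','short_tray'])
goto(.5628,-.042,.034,-75.8)
E
```

```text
time_s: 9.37
tcp_pos: [0.5627, -0.0452, 0.1487]
ee_rot: [[0.242, -0.97, -0.003], [-0.97, -0.242, -0.001], [0.0, 0.003, -1.0]]
wrist_force: [0.7, 0.1, -0.5]
gripper_width: 0.458
polish_bottle 0.66 [278. 193.] mean [564.7 -44.6] circ 564.7 -44.5 R 5.8 exp 6.0 ztop 0.0618 180
tin_1 0.62 [384. 215.] mean [ 566.5 -140.5] circ 566.1 -140.3 R 22.0 exp 21.5 ztop 0.0308 1928
stubby_pot 0.77 [305. 330.] mean [447.9 -98.8] circ 447.4 -99.6 R 12.8 exp 12.8 ztop 0.0545 457
short_tray 0.82 c 519.0 -297.8 wh 116.6 55.7 ang 38.1
polish_bottle 0.83 [283. 192.] mean [564.6 -44.5] circ 564.8 -44.5 R 5.9 exp 6.0 ztop 0.0617 182
tin_1 0.69 [388. 213.] mean [ 566.6 -140.5] circ 566.3 -140.4 R 22.0 exp 21.5 ztop 0.0308 1920
stubby_pot 0.62 [307. 332.] mean [448.  -98.4] circ 446.7 -99.0 R 12.5 exp 12.8 ztop 0.0566 445
short_tray 0.63 c 517.6 -297.0 wh 117.3 55.3 ang 37.1
shift [0.0011, 0.0006, 0.1161] turn [0.001, 0.001, 0.012] dist 0.116 t 9.87 j [ 12.  20. -14.  -0. -56.  92.]
```

View pics/w5.png

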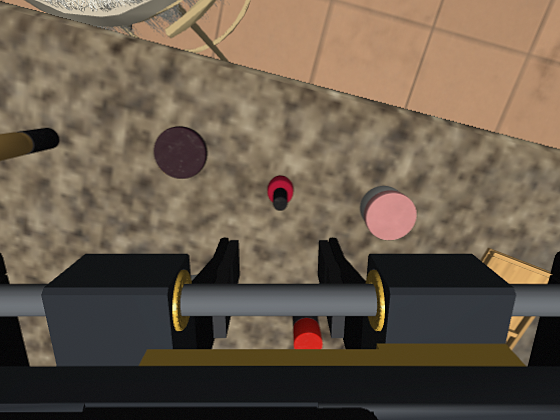

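```bash
python3 -m jog '[[[0.004,-0.001,0.01],[0,0,0]],[[0.004,-0.001,0.03],[0,0,0]],[[0.004,-0.001,0.05],[0,0,0]],[[0.004,-0.001,0.07],[0,0,0]],[[0.004,-0.001,0.088],[0,0,0]],[[0.004,-0.001,0.101],[0,0,0]],[[0.004,-0.001,0.109],[0,0,0]],[[0.004,-0.001,0.113],[0,0,0]],[[0.004,-0.001,0.114],[0,0,0]],[[0.004,-0.001,0.114],[0,0,0]]]' && python3 -m jog '[[[0,0,0],[0,0,0]],[[0,0,0],[0,0,0]],[[0,0,0],[0,0,0]],[[0,0,0],[0,0,0]],[[0,0,0],[0,0,0]],[[0,0,0],[0,0,0]],[[0,0,-0.005],[0,0,0]],[[0,0,-0.025],[0,0,0]],[[0,0,-0.06],[0,0,0]],[[0,0,-0.09],[0,0,0]]]' 0.0
python3 - <<'E'
from h import *
a=np.radians(14.3);u=np.array([np.cos(a),np.sin(a)]);c=np.array([.4784,.2963])
f,n=c+.07*u,c-.07*u;print(f,n)
goto(*f,.13,-75.7)
p,d=r.capture('wrist');cv2.imwrite('pics/w6.png',p)
E
```

```text
time_s: 10.7
tcp_pos: [0.5656, -0.0454, 0.0362]
ee_rot: [[0.245, -0.97, 0.001], [-0.97, -0.245, -0.0], [0.0, -0.001, -1.0]]
wrist_force: [-1.3, 0.7, 0.1]
gripper_width: 0.456
time_s: 11.53
tcp_pos: [0.5648, -0.0456, 0.1271]
ee_rot: [[0.245, -0.97, -0.001], [-0.97, -0.245, -0.001], [0.0, 0.002, -1.0]]
wrist_force: [1.3, -0.0, 0.4]
gripper_width: 0.131
[0.5462311  0.31358993] [0.4105689  0.27901007]
shift [-0.3528, -0.0699, -0.003] turn [0.017, -0.003, -0.025] dist 0.36 t 11.53 j [ 12.  21. -15.   0. -53.  92.]
```

View pics/w6.png

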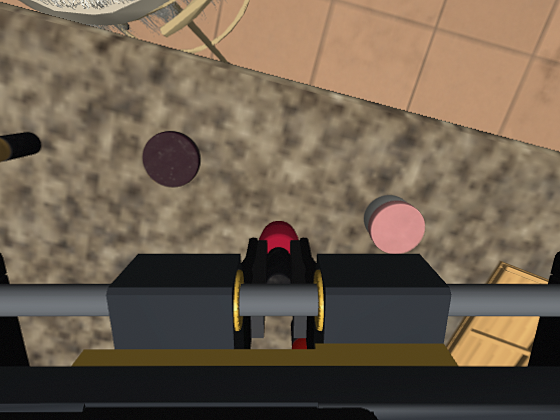

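```bash
python3 -m jog '[[[-0.01,-0.002,-0.013],[0,0,0]],[[-0.04,-0.008,-0.016],[0,0,0]],[[-0.08,-0.016,-0.016],[0,0,0]],[[-0.12,-0.024,-0.016],[0,0,0]],[[-0.16,-0.032,-0.016],[0,0,0]],[[-0.2,-0.04,-0.016],[0,0,0]],[[-0.24,-0.048,-0.016],[0,0,0]],[[-0.28,-0.056,-0.016],[0,0,0]],[[-0.32,-0.064,-0.016],[0,0,0]],[[-0.345,-0.068,-0.013],[0,0,0]]]' && python3 -m jog '[[[-0.0078,-0.002,0],[0,0,0]],[[-0.0078,-0.002,0.01],[0,0,0]],[[-0.0078,-0.002,0.025],[0,0,0]],[[-0.0078,-0.002,0.04],[0,0,0]],[[-0.0078,-0.002,0.05],[0,0,0]],[[-0.0078,-0.002,0.06],[0,0,0]],[[-0.0078,-0.002,0.066],[0,0,0]],[[-0.0078,-0.002,0.07],[0,0,0]],[[-0.0078,-0.002,0.07],[0,0,0]],[[-0.0078,-0.002,0.07],[0,0,0]]]'
python3 - <<'E'
from h import *
goto(.5462,.3136,.041,-75.7)
p,d=r.capture('wrist');cv2.imwrite('pics/w7.png',p)
E
```

```text
time_s: 12.42
tcp_pos: [0.5467, 0.3097, 0.1397]
ee_rot: [[0.247, -0.969, 0.002], [-0.969, -0.247, 0.002], [-0.001, -0.003, -1.0]]
wrist_force: [1.4, -0.9, -0.2]
gripper_width: 0.134
time_s: 13.25
tcp_pos: [0.5471, 0.3137, 0.0694]
ee_rot: [[0.245, -0.97, 0.001], [-0.97, -0.245, 0.0], [-0.0, -0.001, -1.0]]
wrist_force: [0.2, -0.3, -0.6]
gripper_width: 0.131
shift [-0.0001, 0.0009, 0.0284] turn [-0.007, 0.001, -0.029] dist 0.028 t 13.25 j [ 45.  31. -10.   0. -50.  60.]
```

View pics/w7.png

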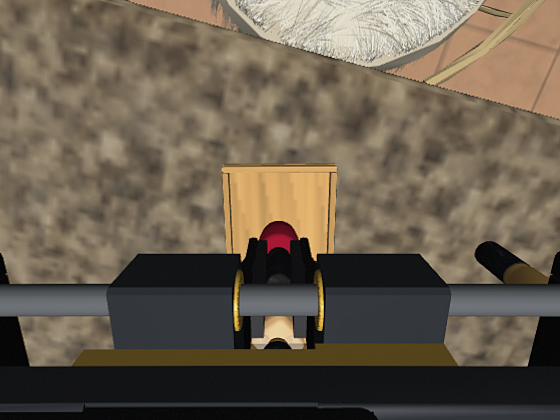

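```bash
python3 -m jog '[[[0,0.001,0.004],[0,0,0]],[[0,0.001,0.01],[0,0,0]],[[0,0.001,0.016],[0,0,0]],[[0,0.001,0.02],[0,0,0]],[[0,0.001,0.024],[0,0,0]],[[0,0.001,0.026],[0,0,0]],[[0,0.001,0.0275],[0,0,0]],[[0,0.001,0.0285],[0,0,0]],[[0,0.001,0.0285],[0,0,0]],[[0,0.001,0.0285],[0,0,0]]]' && python3 -m jog '[[[0,0,0],[0,0,0]],[[0,0,0],[0,0,0]],[[0,0,0],[0,0,0]],[[0,0,0],[0,0,0]],[[0,0,0],[0,0,0]],[[0,0,-0.005],[0,0,0]],[[0,0,-0.015],[0,0,0]],[[0,0,-0.035],[0,0,0]],[[0,0,-0.07],[0,0,0]],[[0,0,-0.105],[0,0,0]]]' 0.035
python3 - <<'E'
from loc import *
s,p,d,C=look(['long_tray','polish_bottle'])
cv2.imwrite('pics/w8.png',p)
look(['perfume_bottle','polish_bottle'],'side')
goto(.4353,.0105,.14,-75.8)
E
```

```text
time_s: 14.13
tcp_pos: [0.5459, 0.3136, 0.0407]
ee_rot: [[0.245, -0.97, 0.0], [-0.97, -0.245, 0.0], [-0.0, -0.0, -1.0]]
wrist_force: [0.2, 0.3, -0.5]
gripper_width: 0.131
time_s: 14.97
tcp_pos: [0.5453, 0.313, 0.1467]
ee_rot: [[0.245, -0.97, -0.001], [-0.97, -0.245, -0.002], [0.001, 0.002, -1.0]]
wrist_force: [0.9, -0.4, -0.7]
gripper_width: 0.403
polish_bottle 0.88 [277. 197.] mean [544.5 314.5] circ 544.6 314.2 R 6.5 exp 6.0 ztop 0.0652 209
perfume_bottle 0.96 [238. 311.] mean [481.5 297.7] circ 481.2 297.0 R 12.1 exp 9.5 ztop 0.0752 83
polish_bottle 0.78 [206. 313.] mean [545.2 314.4] circ 545.6 315.3 R 8.1 exp 6.0 ztop 0.0648 31
shift [0.2666, 0.1804, 0.0054] turn [0.016, -0.003, -0.011] dist 0.322 t 15.27 j [ 45.  26.  -5.  -0. -59.  60.]
```

View pics/w8.png

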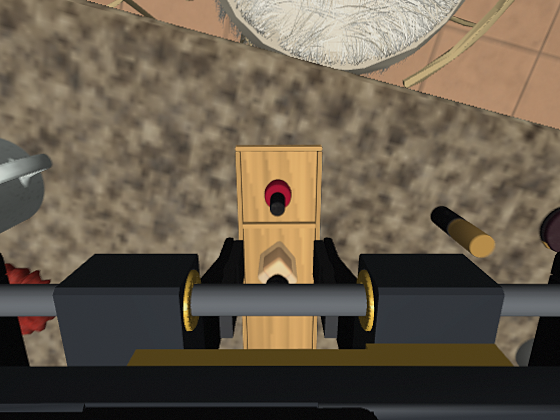

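```bash
python3 -m jog '[[[0.015,0.01,0],[0,0,0]],[[0.042,0.028,0],[0,0,0]],[[0.075,0.05,0],[0,0,0]],[[0.108,0.073,0],[0,0,0]],[[0.141,0.096,0],[0,0,0]],[[0.174,0.118,0.002],[0,0,0]],[[0.207,0.14,0.004],[0,0,0]],[[0.235,0.159,0.005],[0,0,0]],[[0.255,0.173,0.0054],[0,0,0]],[[0.2666,0.1804,0.0054],[0,0,0]]]' 0.07
python3 - <<'E'
from loc import *
s,p,d,C=look(['tin_1','tin_1'])
cv2.imwrite('pics/w9.png',p)
goto(.4353,.0105,.012,-75.8)
E
```

```text
time_s: 16.1
tcp_pos: [0.4332, 0.0082, 0.1389]
ee_rot: [[0.242, -0.97, -0.004], [-0.97, -0.242, -0.001], [0.0, 0.004, -1.0]]
wrist_force: [-0.3, 0.0, 0.3]
gripper_width: 0.804
tin_1 0.83 [281. 190.] mean [435.8   8.3] circ 435.5 8.2 R 21.6 exp 21.5 ztop 0.0309 2142
tin_1 0.72 [511.  76.] mean [ 565.3 -139.5] circ 565.3 -139.3 R 22.5 exp 21.5 ztop 0.0307 3022
tin_1 0.62 [413. 214.] mean [ 439.3 -106.1] circ 438.9 -105.7 R 21.0 exp 21.5 ztop 0.0497 1330
tin_1 0.83 [281. 190.] mean [435.8   8.3] circ 435.5 8.2 R 21.6 exp 21.5 ztop 0.0309 2142
tin_1 0.72 [511.  76.] mean [ 565.3 -139.5] circ 565.3 -139.3 R 22.5 exp 21.5 ztop 0.0307 3022
tin_1 0.62 [413. 214.] mean [ 439.3 -106.1] circ 438.9 -105.7 R 21.0 exp 21.5 ztop 0.0497 1330
shift [-0.0005, -0.0004, 0.1275] turn [0.021, -0.003, -0.029] dist 0.127 t 16.25 j [ 23.   9. -32.  -0. -50.  81.]
```

View pics/w9.png

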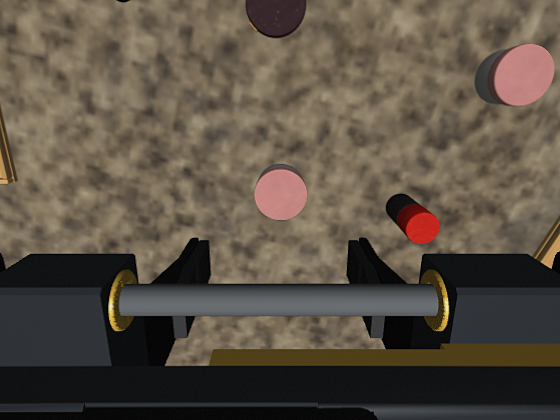

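```bash
python3 -m jog '[[[0.0005,0,0.012],[0,0,0]],[[0.0005,0,0.035],[0,0,0]],[[0.0005,0,0.06],[0,0,0]],[[0.0005,0,0.085],[0,0,0]],[[0.0005,0,0.103],[0,0,0]],[[0.0005,0,0.115],[0,0,0]],[[0.0005,0,0.122],[0,0,0]],[[0.0005,0,0.126],[0,0,0]],[[0.0005,0,0.1275],[0,0,0]],[[0.0005,0,0.1275],[0,0,0]]]' && python3 -m jog '[[[0,0,0],[0,0,0]],[[0,0,0],[0,0,0]],[[0,0,0],[0,0,0]],[[0,0,0],[0,0,0]],[[0,0,0],[0,0,0]],[[0,0,0],[0,0,0]],[[0,0,-0.005],[0,0,0]],[[0,0,-0.025],[0,0,0]],[[0,0,-0.06],[0,0,0]],[[0,0,-0.09],[0,0,0]]]' 0.03
python3 - <<'E'
from h import *
goto(.4106,.279,.10,-75.7)
p,d=r.capture('wrist');cv2.imwrite('pics/w10.png',p)
E
```

```text
time_s: 17.08
tcp_pos: [0.4366, 0.0108, 0.0127]
ee_rot: [[0.245, -0.969, 0.0], [-0.969, -0.245, 0.0], [0.0, -0.0, -1.0]]
wrist_force: [-0.8, -0.7, 0.8]
gripper_width: 0.805
time_s: 17.92
tcp_pos: [0.4357, 0.0101, 0.1038]
ee_rot: [[0.245, -0.97, -0.002], [-0.97, -0.245, -0.001], [0.0, 0.002, -1.0]]
wrist_force: [0.7, 0.2, -0.7]
gripper_width: 0.478
shift [-0.2668, -0.0415, 0.0037] turn [0.02, -0.004, -0.027] dist 0.27 t 17.92 j [ 23.  12. -34.   0. -44.  81.]
```

View pics/w10.png

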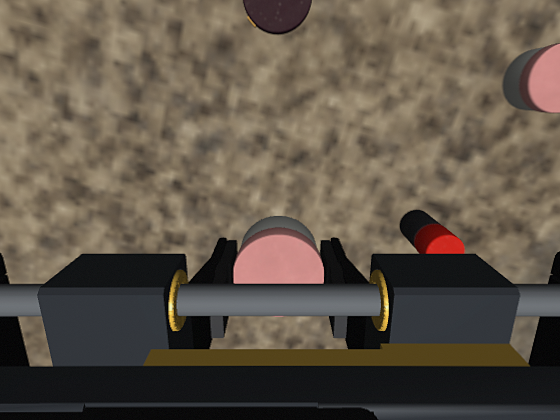

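```bash
python3 -m jog '[[[-0.01,-0.002,0],[0,0,0]],[[-0.035,-0.006,0],[0,0,0]],[[-0.07,-0.011,0],[0,0,0]],[[-0.105,-0.017,0],[0,0,0]],[[-0.14,-0.022,0],[0,0,0]],[[-0.175,-0.028,0],[0,0,0]],[[-0.21,-0.034,0],[0,0,0]],[[-0.24,-0.038,0.002],[0,0,0]],[[-0.26,-0.041,0.004],[0,0,0]],[[-0.267,-0.0415,0.004],[0,0,0]]]' && python3 -m jog '[[[0,0,0],[0,0,0]],[[0,0,0.01],[0,0,0]],[[0,0,0.022],[0,0,0]],[[0,0,0.034],[0,0,0]],[[0,0,0.044],[0,0,0]],[[0,0,0.051],[0,0,0]],[[0,0,0.056],[0,0,0]],[[0,0,0.06],[0,0,0]],[[0,0,0.06],[0,0,0]],[[0,0,0.06],[0,0,0]]]'
python3 - <<'E'
from h import *
goto(.4106,.279,.0175,-75.7)
p,d=r.capture('wrist');cv2.imwrite('pics/w11.png',p)
E
```

```text
time_s: 18.8
tcp_pos: [0.4102, 0.2821, 0.0973]
ee_rot: [[0.248, -0.969, -0.001], [-0.969, -0.248, -0.001], [0.001, 0.001, -1.0]]
wrist_force: [-0.0, -0.3, -0.0]
gripper_width: 0.478
time_s: 19.63
tcp_pos: [0.4113, 0.2793, 0.0388]
ee_rot: [[0.244, -0.97, 0.0], [-0.97, -0.244, -0.0], [0.0, -0.0, -1.0]]
wrist_force: [-0.1, 0.7, -0.7]
gripper_width: 0.48
shift [0.0001, 0.0007, 0.0213] turn [-0.001, -0.0, -0.031] dist 0.021 t 19.63 j [ 53.  23. -30.   0. -37.  51.]
```

View pics/w11.png

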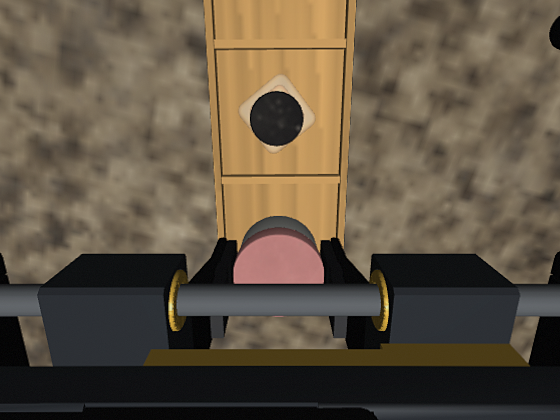

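```bash
python3 -m jog '[[[0,0.0007,0.003],[0,0,0]],[[0,0.0007,0.008],[0,0,0]],[[0,0.0007,0.012],[0,0,0]],[[0,0.0007,0.015],[0,0,0]],[[0,0.0007,0.0175],[0,0,0]],[[0,0.0007,0.0195],[0,0,0]],[[0,0.0007,0.0207],[0,0,0]],[[0,0.0007,0.0213],[0,0,0]],[[0,0.0007,0.0213],[0,0,0]],[[0,0.0007,0.0213],[0,0,0]]]' && python3 -m jog '[[[0,0,0],[0,0,0]],[[0,0,0],[0,0,0]],[[0,0,0],[0,0,0]],[[0,0,0],[0,0,0]],[[0,0,0],[0,0,0]],[[0,0,-0.005],[0,0,0]],[[0,0,-0.015],[0,0,0]],[[0,0,-0.035],[0,0,0]],[[0,0,-0.07],[0,0,0]],[[0,0,-0.105],[0,0,0]]]' 0.065
python3 - <<'E'
from loc import *
s,p,d,C=look(['tin_1','perfume_bottle','polish_bottle'])
cv2.imwrite('pics/w12.png',p)
goto(.566,-.140,.15,-75.8)
E
```

```text
time_s: 20.52
tcp_pos: [0.4105, 0.2793, 0.0174]
ee_rot: [[0.245, -0.97, 0.0], [-0.97, -0.245, 0.0], [-0.0, -0.0, -1.0]]
wrist_force: [0.0, 0.0, -0.4]
gripper_width: 0.481
time_s: 21.35
tcp_pos: [0.4099, 0.2784, 0.1231]
ee_rot: [[0.245, -0.97, -0.002], [-0.97, -0.245, -0.002], [0.002, 0.002, -1.0]]
wrist_force: [0.2, 0.9, -0.1]
gripper_width: 0.746
tin_1 0.57 [278. 198.] mean [408.7 279.5] circ 408.3 279.4 R 22.4 exp 21.5 ztop 0.0348 2447
perfume_bottle 0.8 [279. 106.] mean [479.4 297.9] circ 479.3 297.9 R 9.6 exp 9.5 ztop 0.0761 862
polish_bottle few
shift [0.4449, -0.0482, -0.0273] turn [-0.025, 0.025, -0.011] dist 0.448 t 21.55 j [ 53.  15. -25.  -0. -49.  51.]
```

View pics/w12.png

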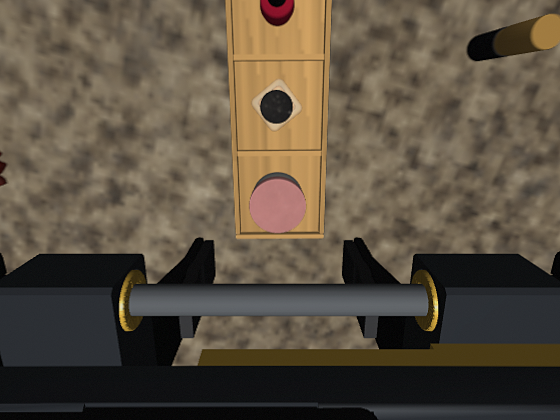

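```bash
python3 -m jog '[[[0.015,-0.001,-0.01],[0,0,0]],[[0.045,-0.005,-0.018],[0,0,0.4]],[[0.08,-0.009,-0.024],[0,0,0.8]],[[0.12,-0.013,-0.027],[0,0,1.3]],[[0.16,-0.017,-0.027],[0,0,1.8]],[[0.2,-0.021,-0.027],[0,0,2.3]],[[0.24,-0.026,-0.027],[0,0,2.8]],[[0.28,-0.03,-0.027],[0,0,3.3]],[[0.31,-0.034,-0.027],[0,0,3.8]],[[0.33,-0.036,-0.027],[0,0,4.1]]]' 0.07
python3 - <<'E'
from loc import *
s,p,d,C=look(['tin_1','stubby_pot','short_tray'])
cv2.imwrite('pics/w13.png',p)
goto(.566,-.140,.13,-96.6)
E
```

```text
time_s: 22.38
tcp_pos: [0.5256, -0.0348, 0.1475]
ee_rot: [[-0.115, -0.993, -0.004], [-0.993, 0.115, -0.001], [0.001, 0.004, -1.0]]
wrist_force: [0.2, 0.8, 0.1]
gripper_width: 0.802
tin_1 0.87 [404. 128.] mean [ 566.2 -140.7] circ 565.9 -140.7 R 21.7 exp 21.5 ztop 0.0309 2378
stubby_pot few
short_tray 0.75 c 487.2 -264.1 wh 128.1 55.2 ang 173.2
shift [0.1024, -0.0527, 0.0177] turn [0.038, -0.009, 0.038] dist 0.117 t 22.58 j [ 14.  17. -19.  -0. -54.  69.]
```

View pics/w13.png

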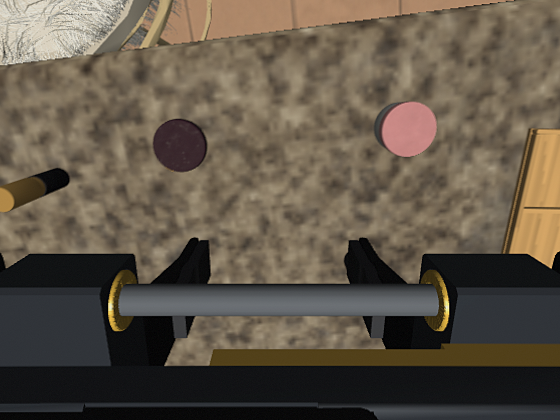

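```bash
python3 -m jog '[[[0.015,-0.008,0.002],[0,0,0]],[[0.035,-0.018,0.006],[0,0,0]],[[0.06,-0.03,0.01],[0,0,0]],[[0.082,-0.042,0.015],[0,0,0]],[[0.098,-0.05,0.018],[0,0,0.03]],[[0.103,-0.053,0.018],[0,0,0.03]],[[0.103,-0.053,0.018],[0,0,0.03]],[[0.103,-0.053,0.03],[0,0,0.03]],[[0.103,-0.053,0.045],[0,0,0.03]],[[0.103,-0.053,0.055],[0,0,0.03]]]'
python3 - <<'E'
from loc import *
look(['tin_1'])
goto(.5661,-.1406,.0125,-96.6)
E
```

```text
time_s: 23.42
tcp_pos: [0.5665, -0.1384, 0.0935]
ee_rot: [[-0.111, -0.994, -0.001], [-0.994, 0.111, 0.001], [-0.0, 0.001, -1.0]]
wrist_force: [0.7, 0.2, -0.2]
gripper_width: 0.808
tin_1 0.88 [282. 213.] mean [ 566.8 -141.9] circ 566.4 -141.7 R 21.5 exp 21.5 ztop 0.0309 2944
shift [0.0019, -0.001, 0.0801] turn [0.052, -0.001, 0.04] dist 0.08 t 23.52 j [  2.  25. -15.  -0. -50.  81.]
```

```bash
python3 -m jog '[[[0.002,-0.001,0.01],[0,0,0]],[[0.002,-0.001,0.025],[0,0,0]],[[0.002,-0.001,0.042],[0,0,0]],[[0.002,-0.001,0.056],[0,0,0]],[[0.002,-0.001,0.066],[0,0,0]],[[0.002,-0.001,0.073],[0,0,0]],[[0.002,-0.001,0.078],[0,0,0]],[[0.002,-0.001,0.08],[0,0,0]],[[0.002,-0.001,0.08],[0,0,0]],[[0.002,-0.001,0.08],[0,0,0]]]' && python3 -m jog '[[[0,0,0],[0,0,0]],[[0,0,0],[0,0,0]],[[0,0,0],[0,0,0]],[[0,0,0],[0,0,0]],[[0,0,0],[0,0,0]],[[0,0,0],[0,0,0]],[[0,0,-0.005],[0,0,0]],[[0,0,-0.025],[0,0,0]],[[0,0,-0.06],[0,0,0]],[[0,0,-0.09],[0,0,0]]]' 0.03
python3 - <<'E'
from loc import *
look(['short_tray'])
goto(.44,-.275,.13,-96.6)
E
```

```text
time_s: 24.35
tcp_pos: [0.5687, -0.1422, 0.0149]
ee_rot: [[-0.113, -0.994, 0.001], [-0.994, 0.113, -0.0], [0.0, -0.001, -1.0]]
wrist_force: [-0.2, -0.2, 0.6]
gripper_width: 0.805
time_s: 25.18
tcp_pos: [0.5677, -0.1423, 0.1053]
ee_rot: [[-0.113, -0.994, -0.002], [-0.994, 0.113, -0.0], [0.0, 0.002, -1.0]]
wrist_force: [0.9, -0.3, -0.4]
gripper_width: 0.476
short_tray 0.74 c 520.4 -284.8 wh 78.3 60.0 ang 82.0
shift [0.1464, 0.1163, -0.021] turn [-0.139, 0.001, 0.037] dist 0.188 t 25.28 j [  2.  24. -14.   0. -51.  82.]
```

```bash
python3 - <<'E'
from loc import *
p,d=r.capture('wrist');cv2.imwrite('pics/w14.png',p)
s=r.sense();print(s['time_s'],s['tcp_pos'],s['joint_velocities'],s['wrist_force'])
p,d=r.capture('wrist')
s=r.sense();print(s['time_s'],s['tcp_pos'],s['joint_velocities'])
goto(.44,-.275,.13,-96.6)
E
```

```text
25.3333 [ 0.57007918 -0.14220334  0.10760633] [ 0.06884074  2.66176971 -3.65275345 -1.59518793  0.17039891 -0.0273057 ] [-0.39583009 -0.73342705 -0.81820784]
25.3833 [ 0.56841134 -0.1420777   0.1054597 ] [ 0.0511394   2.13488915 -2.30171123 -0.54344694 -0.0075969   0.03577876]
shift [0.1466, 0.1125, -0.0249] turn [-0.025, 0.009, 0.019] dist 0.186 t 25.38 j [  2.  24. -14.  -0. -51.  82.]
```

View pics/w14.png

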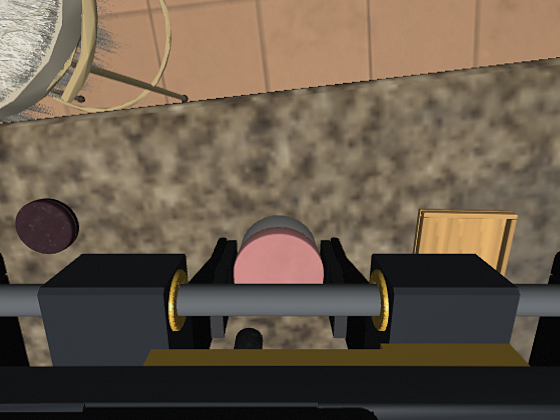

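```bash
python3 -m jog '[[[0.01,0.008,-0.01],[0,0,0]],[[0.03,0.024,-0.02],[0,0,0]],[[0.055,0.042,-0.025],[0,0,0]],[[0.08,0.061,-0.025],[0,0,0]],[[0.105,0.08,-0.025],[0,0,0]],[[0.125,0.096,-0.025],[0,0,0]],[[0.139,0.107,-0.025],[0,0,0]],[[0.1466,0.1125,-0.025],[0,0,0]],[[0.1466,0.1125,-0.025],[0,0,0]],[[0.1466,0.1125,-0.025],[0,0,0]]]'
python3 - <<'E'
from loc import *
s,p,d,C=look(['short_tray'])
cv2.imwrite('pics/w15.png',p)
E
```

```text
time_s: 26.22
tcp_pos: [0.4395, -0.2753, 0.129]
ee_rot: [[-0.114, -0.993, -0.001], [-0.993, 0.114, 0.0], [-0.0, 0.001, -1.0]]
wrist_force: [0.2, 0.7, -0.5]
gripper_width: 0.48
short_tray 0.61 c 475.0 -282.1 wh 144.1 74.9 ang 172.5
```

View pics/w15.png

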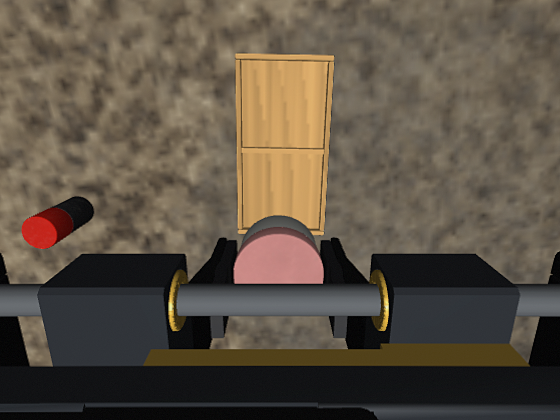

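```bash
python3 -c "
from h import *
goto(.5097,-.2867,.05,-97.5)"
```

```text
shift [0.0041, -0.0702, 0.0791] turn [0.002, 0.001, 0.212] dist 0.106 t 26.32 j [-14.  17. -22.  -0. -51.  98.]
```

```bash
python3 -m jog '[[[0,-0.008,0],[0,0,0.05]],[[0.001,-0.022,0],[0,0,0.1]],[[0.002,-0.04,0.003],[0,0,0.15]],[[0.003,-0.056,0.012],[0,0,0.21]],[[0.004,-0.067,0.028],[0,0,0.21]],[[0.004,-0.0702,0.047],[0,0,0.21]],[[0.004,-0.0702,0.063],[0,0,0.21]],[[0.004,-0.0702,0.074],[0,0,0.21]],[[0.004,-0.0702,0.079],[0,0,0.21]],[[0.004,-0.0702,0.079],[0,0,0.21]]]'
python3 - <<'E'
from loc import *
p,d=r.capture('wrist');cv2.imwrite('pics/w16.png',p)
goto(.5097,-.2867,.019,-97.5)
E
```

```text
time_s: 27.15
tcp_pos: [0.5089, -0.2865, 0.049]
ee_rot: [[-0.13, -0.991, -0.002], [-0.991, 0.13, 0.001], [-0.0, 0.003, -1.0]]
wrist_force: [-0.4, 0.3, -0.4]
gripper_width: 0.481
shift [-0.0002, -0.0002, 0.0312] turn [0.005, -0.002, 0.001] dist 0.031 t 27.2 j [-14.  28. -17.   0. -44.  96.]
```

View pics/w16.png

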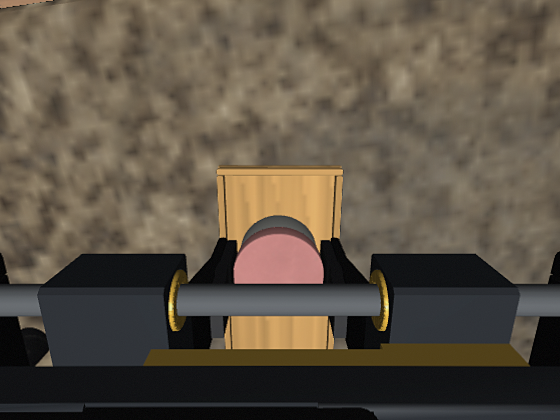

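```bash
python3 -m jog '[[[0,0,0.005],[0,0,0]],[[0,0,0.011],[0,0,0]],[[0,0,0.017],[0,0,0]],[[0,0,0.022],[0,0,0]],[[0,0,0.026],[0,0,0]],[[0,0,0.0285],[0,0,0]],[[0,0,0.03],[0,0,0]],[[0,0,0.031],[0,0,0]],[[0,0,0.031],[0,0,0]],[[0,0,0.031],[0,0,0]]]' && python3 -m jog '[[[0,0,0],[0,0,0]],[[0,0,0],[0,0,0]],[[0,0,0],[0,0,0]],[[0,0,0],[0,0,0]],[[0,0,0],[0,0,0]],[[0,0,-0.005],[0,0,0]],[[0,0,-0.015],[0,0,0]],[[0,0,-0.035],[0,0,0]],[[0,0,-0.07],[0,0,0]],[[0,0,-0.105],[0,0,0]]]' 0.065
python3 - <<'E'
from loc import *
s,p,d,C=look(['tin_1','stubby_pot'])
cv2.imwrite('pics/w17.png',p)
goto(.4415,-.098,.14,-97.5)
E
```

```text
time_s: 28.03
tcp_pos: [0.5093, -0.2871, 0.0195]
ee_rot: [[-0.131, -0.991, 0.0], [-0.991, 0.131, -0.0], [0.0, -0.0, -1.0]]
wrist_force: [-0.1, -0.7, -0.3]
gripper_width: 0.481
time_s: 28.87
tcp_pos: [0.5084, -0.2869, 0.1256]
ee_rot: [[-0.131, -0.991, -0.002], [-0.991, 0.131, 0.0], [-0.0, 0.002, -1.0]]
wrist_force: [0.5, 0.5, -0.4]
gripper_width: 0.747
tin_1 0.93 [276. 202.] mean [ 507.2 -286.1] circ 506.9 -285.9 R 22.3 exp 21.5 ztop 0.0347 2416
shift [-0.179, 0.0941, -0.0121] turn [-0.105, -0.018, -0.002] dist 0.203 t 29.02 j [-14.  23. -13.   0. -54.  96.]
```

View pics/w17.png

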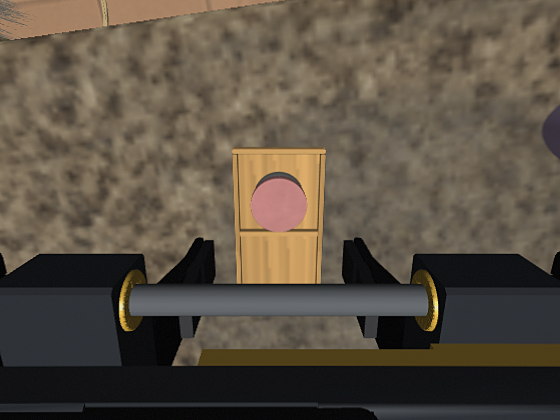

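```bash
python3 -m jog '[[[-0.01,0.005,-0.004],[0,0,0]],[[-0.032,0.017,-0.012],[0,0,0]],[[-0.06,0.032,-0.015],[0,0,0]],[[-0.09,0.047,-0.015],[0,0,0]],[[-0.12,0.063,-0.015],[0,0,0]],[[-0.145,0.076,-0.015],[0,0,0]],[[-0.165,0.087,-0.015],[0,0,0]],[[-0.175,0.092,-0.015],[0,0,0]],[[-0.179,0.094,-0.015],[0,0,0]],[[-0.179,0.094,-0.015],[0,0,0]]]' 0.055
python3 - <<'E'
from loc import *
s,p,d,C=look(['stubby_pot'])
cv2.imwrite('pics/w18.png',p)
goto(.4415,-.098,.022,-97.5)
E
```

```text
time_s: 29.85
tcp_pos: [0.4384, -0.0964, 0.139]
ee_rot: [[-0.129, -0.992, -0.001], [-0.992, 0.129, -0.0], [0.0, 0.001, -1.0]]
wrist_force: [-0.4, -1.6, -0.9]
gripper_width: 0.635
shift [0.0003, -0.0023, 0.1171] turn [0.008, -0.003, -0.006] dist 0.117 t 29.95 j [  8.  10. -30.   0. -50.  74.]
```

View pics/w18.png

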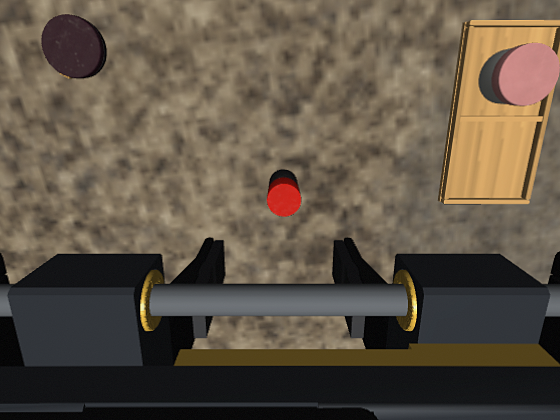

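```bash
python3 - <<'E'
from loc import *
s,p,d,C=look(['stubby_pot','short_tray'])
red=(p[:,:,2]>150)&(p[:,:,1]<80)&(d>0);red=red.copy();red[250:]=0
v,u=np.nonzero(red);W=onplane(*C,np.c_[u,v],.055);print(len(u),W.mean(0),cv2.minEnclosingCircle((W[:,:2]*1000).astype(np.float32)))
P,_=cloud(*C,d,red);print(np.percentile(P[:,2],[5,50,95]))
x,y=W[:,:2].mean(0);goto(x,y,.024,-97.5)
E
```

```text
stubby_pot 0.68 [282. 194.] mean [ 443.2 -100.5] circ 443.1 -100.4 R 13.1 exp 12.8 ztop 0.055 923
short_tray 0.73 c 475.5 -278.7 wh 142.9 79.3 ang 172.5
870 [ 0.44279813 -0.10035338  0.055     ] ((442.6610412597656, -100.26641845703125), 12.540210723876953)
[0.05394901 0.05512566 0.056233  ]
shift [0.002, -0.0036, 0.1151] turn [0.006, -0.002, -0.022] dist 0.115 t 30.1 j [  8.  10. -30.   0. -50.  74.]
```

```bash
python3 -m jog '[[[0.002,-0.0036,0.01],[0,0,0]],[[0.002,-0.0036,0.03],[0,0,0]],[[0.002,-0.0036,0.052],[0,0,0]],[[0.002,-0.0036,0.073],[0,0,0]],[[0.002,-0.0036,0.09],[0,0,0]],[[0.002,-0.0036,0.102],[0,0,0]],[[0.002,-0.0036,0.11],[0,0,0]],[[0.002,-0.0036,0.115],[0,0,0]],[[0.002,-0.0036,0.115],[0,0,0]],[[0.002,-0.0036,0.115],[0,0,0]]]' && python3 -m jog '[[[0,0,0],[0,0,0]],[[0,0,0],[0,0,0]],[[0,0,0],[0,0,0]],[[0,0,0],[0,0,0]],[[0,0,0],[0,0,0]],[[0,0,-0.005],[0,0,0]],[[0,0,-0.025],[0,0,0]],[[0,0,-0.055],[0,0,0]],[[0,0,-0.085],[0,0,0]],[[0,0,-0.09],[0,0,0]]]' 0.01
python3 - <<'E'
from loc import *
goto(.4403,-.2775,.114,-97.5)
p,d=r.capture('wrist');cv2.imwrite('pics/w19.png',p)
E
```

```text
time_s: 30.93
tcp_pos: [0.4431, -0.0999, 0.0244]
ee_rot: [[-0.131, -0.991, 0.0], [-0.991, 0.131, -0.0], [0.0, -0.0, -1.0]]
wrist_force: [0.5, 0.4, 0.8]
gripper_width: 0.633
time_s: 31.77
tcp_pos: [0.4459, -0.0997, 0.1193]
ee_rot: [[-0.13, -0.991, 0.01], [-0.992, 0.13, -0.0], [-0.001, -0.01, -1.0]]
wrist_force: [1.2, 0.3, -0.3]
gripper_width: 0.28
shift [0.177, -0.0174, 0.0053] turn [-0.113, 0.015, 0.008] dist 0.178 t 31.77 j [  8.  12. -31.   0. -46.  75.]
```

View pics/w19.png

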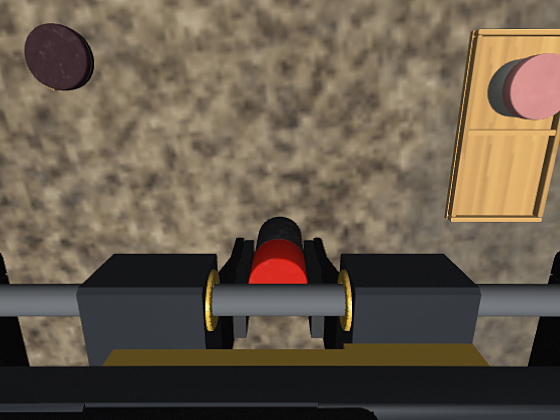

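```bash
python3 -m jog '[[[0.01,-0.001,0],[0,0,0]],[[0.032,-0.003,0],[0,0,0]],[[0.06,-0.006,0],[0,0,0]],[[0.09,-0.01,0],[0,0,0]],[[0.118,-0.013,0],[0,0,0]],[[0.143,-0.016,0],[0,0,0]],[[0.162,-0.018,0],[0,0,0]],[[0.173,-0.0195,0],[0,0,0]],[[0.177,-0.02,0],[0,0,0]],[[0.177,-0.02,0],[0,0,0]]]' && python3 -m jog '[[[0,0,0],[0,0,0]],[[0,0,0.006],[0,0,0]],[[0,0,0.016],[0,0,0]],[[0,0,0.028],[0,0,0]],[[0,0,0.04],[0,0,0]],[[0,0,0.05],[0,0,0]],[[0,0,0.057],[0,0,0]],[[0,0,0.06],[0,0,0]],[[0,0,0.06],[0,0,0]],[[0,0,0.06],[0,0,0]]]'
python3 - <<'E'
from loc import *
p,d=r.capture('wrist');cv2.imwrite('pics/w20.png',p)
goto(.4403,-.2775,.029,-97.5)
E
```

```text
time_s: 32.65
tcp_pos: [0.4384, -0.2783, 0.1131]
ee_rot: [[-0.133, -0.991, -0.002], [-0.991, 0.133, 0.001], [-0.001, 0.002, -1.0]]
wrist_force: [0.6, 0.7, -1.2]
gripper_width: 0.28
time_s: 33.48
tcp_pos: [0.4396, -0.2778, 0.0544]
ee_rot: [[-0.131, -0.991, 0.0], [-0.991, 0.131, -0.0], [0.0, -0.0, -1.0]]
wrist_force: [-0.4, 0.2, 0.3]
gripper_width: 0.28
shift [-0.0005, -0.0005, 0.0257] turn [-0.011, -0.003, -0.005] dist 0.026 t 33.53 j [-14.  23. -26.   0. -41.  97.]
```

View pics/w20.png

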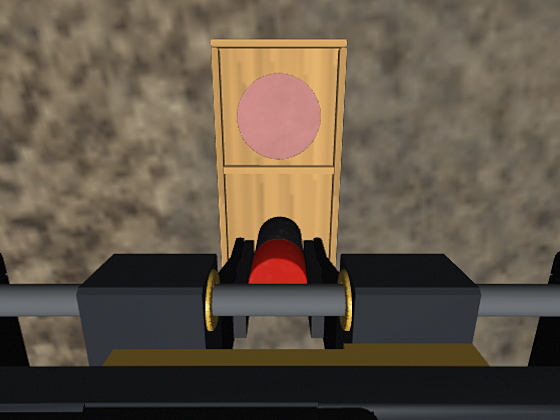

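```bash
python3 -m jog '[[[0,0,0.004],[0,0,0]],[[0,0,0.009],[0,0,0]],[[0,0,0.014],[0,0,0]],[[0,0,0.018],[0,0,0]],[[0,0,0.0215],[0,0,0]],[[0,0,0.0235],[0,0,0]],[[0,0,0.0247],[0,0,0]],[[0,0,0.0255],[0,0,0]],[[0,0,0.0255],[0,0,0]],[[0,0,0.0255],[0,0,0]]]' && python3 -m jog '[[[0,0,0],[0,0,0]],[[0,0,0],[0,0,0]],[[0,0,0],[0,0,0]],[[0,0,0],[0,0,0]],[[0,0,0],[0,0,0]],[[0,0,-0.005],[0,0,0]],[[0,0,-0.015],[0,0,0]],[[0,0,-0.035],[0,0,0]],[[0,0,-0.07],[0,0,0]],[[0,0,-0.105],[0,0,0]]]' 0.055 && python3 -m jog '[[[0,0.02,-0.02],[0,0,0]],[[0,0.04,-0.04],[0,0,0]],[[0,0.05,-0.06],[0,0,0]],[[0,0.05,-0.08],[0,0,0]],[[0,0.05,-0.09],[0,0,0]],[[0,0.05,-0.09],[0,0,0]],[[0,0.05,-0.09],[0,0,0]],[[0,0.05,-0.09],[0,0,0]],[[0,0.05,-0.09],[0,0,0]],[[0,0.05,-0.09],[0,0,0]]]'
python3 - <<'E'
from loc import *
s,p,d,C=look(['tin_1','stubby_pot','short_tray','flat_compact'])
cv2.imwrite('pics/w21.png',p)
s,p,d,C=look(list(Q)+['short_tray'],'side');cv2.imwrite('pics/s21.png',p)
E
```

```text
time_s: 34.37
tcp_pos: [0.4394, -0.278, 0.0304]
ee_rot: [[-0.13, -0.991, 0.0], [-0.991, 0.13, -0.001], [0.001, -0.0, -1.0]]
wrist_force: [-3.7, 2.4, 10.6]
gripper_width: 0.282
time_s: 35.2
tcp_pos: [0.4386, -0.2777, 0.1351]
ee_rot: [[-0.131, -0.991, -0.002], [-0.991, 0.131, 0.0], [-0.0, 0.002, -1.0]]
wrist_force: [1.5, -0.4, 0.5]
gripper_width: 0.634
time_s: 36.03
tcp_pos: [0.3893, -0.2711, 0.2228]
ee_rot: [[-0.131, -0.991, -0.002], [-0.991, 0.131, 0.001], [-0.0, 0.002, -1.0]]
wrist_force: [-0.6, 0.1, -0.5]
gripper_width: 0.635
tin_1 0.88 [277.  49.] mean [ 506.7 -286.4] circ 506.3 -286.2 R 21.5 exp 21.5 ztop 0.0351 1764
stubby_pot 0.97 [280. 127.] mean [ 439.2 -278. ] circ 439.0 -278.1 R 12.9 exp 12.8 ztop 0.059 614
short_tray 0.66 c 474.6 -281.6 wh 144.8 74.6 ang 172.4
tin_1 0.65 [274. 316.] mean [410.1 279.2] circ 410.5 278.9 R 24.0 exp 21.5 ztop 0.0349 361
tin_1 0.64 [308. 160.] mean [ 509.7 -285.8] circ 507.4 -285.1 R 27.3 exp 21.5 ztop 0.0344 120
perfume_bottle 0.84 [238. 311.] mean [481.5 297.4] circ 481.2 297.0 R 12.7 exp 9.5 ztop 0.0752 88
polish_bottle 0.73 [206. 314.] mean [544.9 315. ] circ 545.4 315.1 R 7.4 exp 6.0 ztop 0.0646 29
stubby_pot 0.62 [328. 159.] mean [ 441.3 -273.9] circ 441.3 -274.8 R 16.0 exp 12.8 ztop 0.0569 46
slim_lipstick 0.64 [229. 254.] mean [556.1 162.9] circ 556.2 162.6 R 11.5 exp 9.0 ztop 0.0708 54
flat_compact 0.64 [245. 227.] mean [572.2  48.6] circ 572.3 48.3 R 24.6 exp 23.0 ztop 0.0131 203
short_tray 0.71 c 480.0 298.5 wh 215.8 82.1 ang 15.1
short_tray 0.61 c 475.7 -275.7 wh 151.5 90.0 ang 170.8
```

View pics/w21.png

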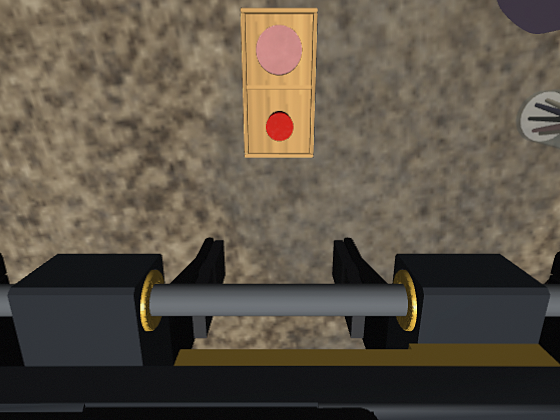

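View pics/s21.png

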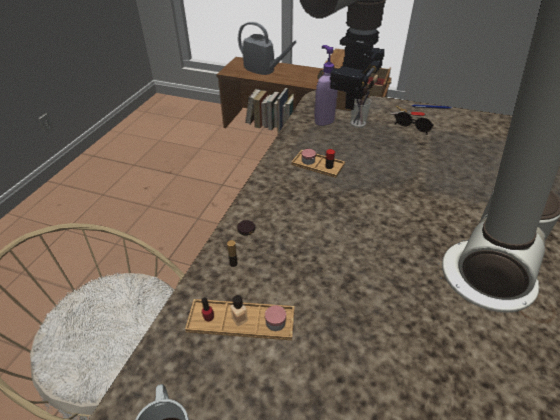

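```bash
python3 -c "
from station import r
print(r.finish_job(), r.sense()['time_s'])"
```

```text
the job is handed in; nothing more can be done
the job is handed in; nothing more can be done
```

Both kits are made up and the job is handed in, about 36 s into the 128 s allowed.

- **Long tray:** the perfume bottle is in the middle cell, the nail polish in the far cell and a balm tin in the near cell. I placed them in the order you listed.
- **Short tray:** the other balm tin is in the far cell and the stubby pot in the near cell.

In the last wrist and side views all five items stand upright, with their tops at the height expected for standing on the cell floor. The wrist camera put each within about 4 mm of its cell's middle. The lipstick and compact are within about 2 mm of where they started, which is measurement noise. The gripper was clear of everything at the end.

Two checks disagreed:
- **Scene camera:** at the start it read about 6–7 mm off in y compared with the wrist and side cameras, so I left it out of the positioning.
- **Side camera:** its last fix on the stubby pot differed from the wrist's by about 4 mm. The pot's image there was small and partly noisy, so I relied on the wrist view.

The highest force I saw was about 11 N, when the pot touched down.

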